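# Open the mould press

### The arm

A 6-joint arm with a two-finger parallel gripper is mounted at the origin on the work surface. World frame = base frame: x ahead of the robot, y to its left, z up, the work surface at z = 0. Lengths are in mm, angles in degrees, forces in N, time in s.
With the tool pointing down it reaches from about 350 to 850 mm from the base axis. Payload 8.1 kg.
Tool frame: the origin (TCP) lies at the very end of the fingers, on their centre line; the grasp point (between the pads) lies 19 mm behind it; z points along the fingers, y is the direction in which the jaws open and shut (so a half turn about z gives the same grasp; the last joint's range is limited). The gripper opens to 85 mm and grips with 20 to 120 N. Pads are 22 mm wide; open, the fingers measure 114 mm over their backs; the gripper's body (76 mm by 85 mm) begins 54 mm behind the grasp point. The pads swing forward as they close: fully open they stand 13 mm farther back than shut.
Start: joints at [68.961, 7.471, 85.268, -0, 87.261, -4.893], TCP at [166.829, 576.345, 231.292] pointing down, gripper open.
Joint ranges: [-169.43, 169.43], [-51.17, 129.36], [1.28, 143.12], [-76.62, 256.62], [0, 156.53], [-152.29, 152.29]. Speed limits (degrees/s): [136.94, 136.94, 159.86, 180, 180, 180].

### API

Orientations are given as [roll, pitch, yaw] about the fixed x, y, z axes, in that order (R = Rz(yaw) Ry(pitch) Rx(roll)).
In Python, from bench import r, eyes gives the robot as it stands. The module is installed in compiled form; this text tells all that it offers.
- The arm moves only by the tool play_rows, never from a script. Its argument "deltas" is a list of rows, each a list of 3 entries, a list of its own where there are three numbers: the shift along the tool's x, y, z in m, then the turn, a rotation vector about the tool's x, y, z in rad, then the closure, from 0 (fully open) to 1 (shut). A call has 1 to 8 rows; each row shifts and turns the pose as measured when the row begins, along the tool's axes as they then stand; what a row does not reach is not made up. A row lasts 1/8 s, in which the tool goes at most 62.5 mm and 10.7 degrees, less where a joint would pass 70% of its speed; a pose out of reach is approached as far as the arm can. A call with a gripper value outside its range is refused whole. The fingers move at their own pace and stop on an object; "force" is the grip in N (left out, the last holds). Time passes only in rows, so rows that do not move let the fingers close. It gives the time, the measured TCP pose, the force and the opening at its end, in the units of the state.
- r.sense(): the state, without advancing time (a new reading comes with each control period).
- eyes.snapshot(name): name is "scene" or "top" or "wrist"; returns the picture (420x560x3 uint8, red, green, blue); there is no depth.
- eyes.get_calibration(name): a dict with "mtx" (3x3 intrinsics, pixels), "D" ([k1, k2, p1, p2, k3] as OpenCV has them; the pictures are not rectified), "R" (3x3) and "t" (3): a world point X has camera coordinates R X + t; the wrist camera has in their place "T_tool_cam" (4x4, takes a point from camera to tool coordinates, whose origin is the TCP and whose axes are the flange's). Camera axes: x right, y down, z forward; pixel columns grow to the right and rows downward; lengths in mm; the calibration is good to about 2 mm. A picture is of the moment at which its call begins: read the wrist's pose just before it. get_calibration takes no time and is no camera call.
- r.hand_in(): hands the job in, once; it reports no verdict.
The state is a dict: "time": time; "joint_pos": joint angles; "qd": joint speeds; "joint_efforts": joint torques, N m; "tool_pos": TCP position; "tcp_rot": TCP orientation; "ft_force": force on the tool from outside, world axes, zero at the start; "wrist_torque": the same for the moment, N m; "finger_gap": finger opening in mm.
Only numpy, scipy, OpenCV 4.12 (cv2) and the standard library are available. Lean on these libraries where they do the work, as an engineer would, in place of code of your own. Each camera call takes 0.05 s, during which the arm holds its last target. There are 200 camera calls.

### The job

A plaster mould is clamped in one of the two small screw presses on the table; the other press is empty. Open the press that holds the mould: take its handwheel from above and turn it anticlockwise, letting your hand rise with the screw, until its pressing plate stands at least 10 mm clear of the mould, then let go. Leave the mould lying where it is and leave the empty press as it is.

Things in the scene. Friction and masses are not known exactly. Their poses are not given: they have to be found in the camera images.
- loaded_wheel_rim (a point): Centre of the handwheel to turn, at mid-height of its rim, 200 mm above the table at the start; z up; rises with the wheel. A dark steel wheel 58 mm across, plain round rim 14 mm high, level, on an upright 22 mm screw; can be gripped across its diameter at any yaw. 45 mm free below the rim. The press has a 150 x 170 mm base, 2 columns and a crossbeam. Nothing near stands higher than the wheels.
- loaded_wheel (a joint): Turn of that handwheel, rad: 0 closed on the mould, growing as it turns anticlockwise seen from above, to a stop at 2.0. A steep screw: wheel, screw and pressing plate rise together by 12 mm per rad (15 mm at 1.25 rad). About 0.25 N m turns it; it stays where it is left.
- mould: White plaster mould, two flat halves, together 125 x 75 x 60 mm, 0.4 to 0.85 kg, lying loose on the base of its press right under the closed plate and showing before and behind it. Origin: centre of its underside, 12 mm above the table. A second such mould on the table, outside any press, has no part in the work.
- empty_wheel (a joint): Turn in rad of the handwheel of the other, empty press, built just like the first, standing on the other side of the table. 0 at the start; to be left as it is.
There are look-alikes about, which are no part of the job. What is shaped like the part that bears empty_wheel but blue or pink is not meant.

How it is judged (in metres and radians):
At the end, for the whole second after the job is handed in: The handwheel of the press with the mould is turned anticlockwise by at least 0.8 rad, so that its plate stands at least about 10 mm clear of the mould, and it is at rest; the mould lies flat within 15 mm of where it was; the empty press's wheel is turned by less than 0.17 rad (value of joint loaded_wheel above 0.8 rad and velocity of joint loaded_wheel between -0.05 and 0.05 rad/s and distance of mould from where it was at the start of the episode below 0.015 m and angle between mould's own z axis and vertical below 0.1 rad and value of joint empty_wheel below 0.17 rad); the robot touches nothing.
It fails at once if the empty press's handwheel is turned by more than 0.17 rad (value of joint empty_wheel above 0.17 rad).
It fails at once if the mould is shifted by more than 15 mm (distance of mould from where it was at the start of the episode above 0.015 m).
It also fails if it takes over 38 s, if anything falls off the work surface, if the arm or the gripper's body presses on something with over 40 N, if the wrist force passes 120 N, or if a joint passes its speed limit or range.

## Working session

There is one attempt and no reset: what is moved stays moved. The work goes in short steps, Python scripts to look and compute and a tool call to move; the robot and the scene stay as the last step left them, time stands still between calls to the robot, and variables do not carry over. Pictures are saved under pics/ and viewed, about 8 in all and at most 12, crops included, and the job is handed in when it is done.

Besides the shell and the picture viewer there is one more tool, called after ">>>" as name(argument=value, ...), one argument or row to a line, values as JSON. play_rows: Moves the arm, as the interface text tells. Its arguments: {"type":"object","properties":{"deltas":{"type":"array"},"force":{"type":"number"}},"required":["deltas"]}

```bash
mkdir -p pics
python3 - <<'E'
from bench import r,eyes
import cv2
for n in("scene","top"):
    cv2.imwrite(f"pics/{n}1.png",eyes.snapshot(n)[:,:,::-1]); c=eyes.get_calibration(n); print(n,c)
print(r.sense())
E
```

```text
scene {'mtx': array([[405.59295457,   0.        , 276.71099967],
       [  0.        , 405.59295457, 204.87187371],
       [  0.        ,   0.        ,   1.        ]]), 'D': array([-0.10168595,  0.        ,  0.        ,  0.        ,  0.        ]), 'R': array([[-0.05182531,  0.9986203 , -0.00846313],
       [ 0.74307662,  0.03289883, -0.66839719],
       [-0.66719657, -0.04092865, -0.7437564 ]]), 't': array([  16.7092134 , -225.71969098, 1284.29689725])}
top {'mtx': array([[420.50470438,   0.        , 278.56221853],
       [  0.        , 420.50470438, 212.3300933 ],
       [  0.        ,   0.        ,   1.        ]]), 'D': array([-0.09473508,  0.        ,  0.        ,  0.        ,  0.        ]), 'R': array([[-0.01618344, -0.9995392 , -0.02568061],
       [-0.99506362,  0.01861541, -0.09747747],
       [ 0.09791061,  0.02397632, -0.99490635]]), 't': array([ 21.64910006, 450.39455474, 883.31974219])}
{'time': 0.1, 'joint_pos': array([ 6.89634098e+01,  7.51200018e+00,  8.53213708e+01,  9.13542637e-04,
        8.72627388e+01, -4.89317088e+00]), 'qd': array([ 0.06010779, -0.17356595, -0.17907584,  0.04669832,  0.02353069,
        0.04701092]), 'joint_efforts': array([ 1.72043594e-03, -5.70954144e+01, -5.01942229e+01, -1.37811653e-04,
        8.31316371e-03,  1.79534220e-05]), 'tool_pos': array([166.62356561, 575.89089225, 230.35262678]), 'tcp_rot': array([-1.79904318e+02, -9.10707851e-03,  1.63856529e+02]), 'ft_force': array([ 0.3792039 , -0.26077606, -0.45557051]), 'wrist_torque': array([ 0.01308648,  0.02796953, -0.0077306 ]), 'finger_gap': 85.28030413248965}
```

View pics/scene1.png

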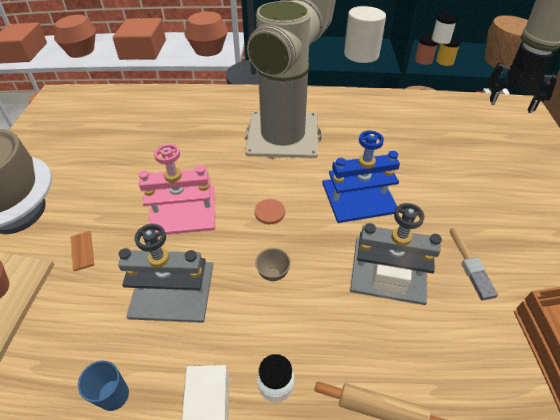

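View pics/top1.png

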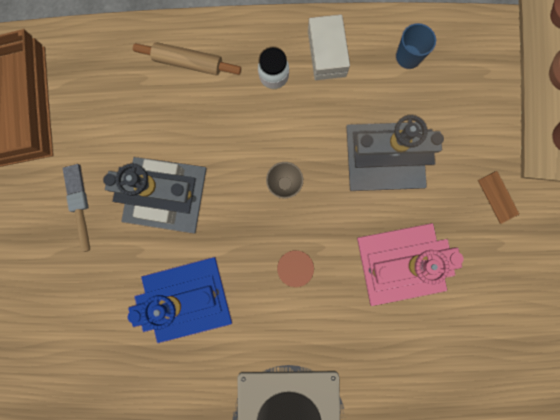

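The loaded press is the grey one at scene (408,216) and top (132,180), with white mould showing at its front and back. The empty grey press has its wheel at scene (150,237) and top (410,130). I'll enlarge the loaded wheel and locate it.

```bash
cat > h.py <<'E'
import numpy as np,cv2
from bench import r,eyes
def plane(n,uv,z):
    c=eyes.get_calibration(n); p=cv2.undistortPoints(np.array([[uv]],float),c["mtx"],c["D"])[0,0]
    d=c["R"].T@np.r_[p,1]; o=-c["R"].T@c["t"]; return (o+d*(z-o[2])/d[2]).round(1)
def proj(n,X):
    c=eyes.get_calibration(n); return cv2.projectPoints(np.array(X,float),cv2.Rodrigues(c["R"])[0],c["t"],c["mtx"],c["D"])[0][:,0]
E
python3 - <<'E'
from h import *
print(plane("scene",(408,216),200),plane("top",(132,180),200))
a=cv2.imread("pics/scene1.png")[185:265,360:440];b=cv2.imread("pics/top1.png")[140:220,92:172]
cv2.imwrite("pics/c.png",np.hstack([cv2.resize(i,None,fx=5,fy=5,interpolation=cv2.INTER_CUBIC) for i in(a,b)]))
E
```

```text
[501.2 269.9 200. ] [495.9 269.5 200. ]
```

View pics/c.png

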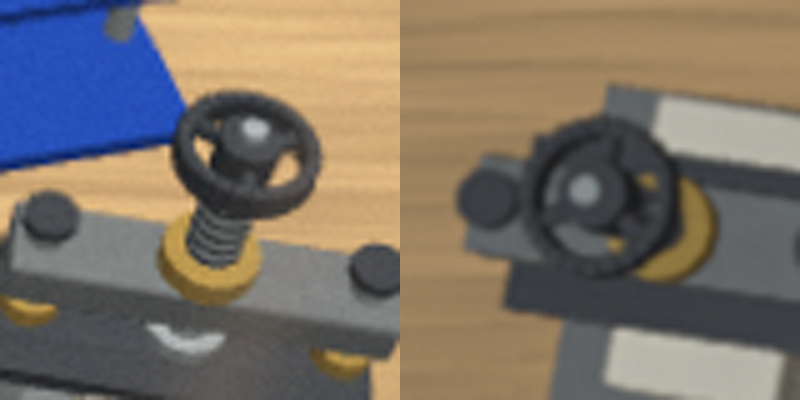

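Both views put the wheel at about (497, 271), so I move over there.

>>> play_rows(
  deltas=[
    [[-0.04,-0.02,-0.04],[0,0,0],0],
    [[-0.05,-0.025,-0.01],[0,0,0],0],
    [[-0.05,-0.025,0],[0,0,0],0],
    [[-0.05,-0.025,0],[0,0,0],0],
    [[-0.05,-0.025,0],[0,0,0],0],
    [[-0.05,-0.025,0],[0,0,0],0],
    [[-0.05,-0.025,0],[0,0,0],0],
    [[-0.05,-0.025,0],[0,0,0],0],
  ],
)

```text
time: 1.1
tool_pos: [492.8, 273.1, 278.3]
tcp_rot: [-179.6, -0.1, 164.3]
ft_force: [0.4, 0.7, 0.6]
finger_gap: 85.8
```

>>> play_rows(
  deltas=[
    [[0,0,0],[0,0,0.17],0],
    [[0,0,0],[0,0,0.17],0],
    [[0,0,0],[0,0,0.17],0],
    [[0,0,0],[0,0,0.17],0],
    [[0,0,0],[0,0,0],0],
  ],
)

```text
time: 1.72
tool_pos: [495.1, 267.6, 274.8]
tcp_rot: [-179.3, 0.1, 123.8]
ft_force: [0.7, 0.2, -0.0]
finger_gap: 85.1
```

```bash
cat >> h.py <<'E'
from scipy.spatial.transform import Rotation as Ro
def st():
    s=r.sense(); print(s["time"],s["tool_pos"].round(1),s["tcp_rot"].round(1),"j",s["joint_pos"].round(1),"F",s["ft_force"].round(1),s["wrist_torque"].round(2),"gap",round(s["finger_gap"],1)); return s
def togo(s,X): # world target -> tool axes
    return (Ro.from_euler("xyz",s["tcp_rot"],degrees=True).inv().apply(np.array(X)-s["tool_pos"])).round(1)
E
python3 - <<'E'
from h import *
s=st(); print(togo(s,[497,271,240]))
im=eyes.snapshot("wrist"); cv2.imwrite("pics/w1.png",im[:,:,::-1])
c=eyes.get_calibration("wrist"); T=c["T_tool_cam"]
R=Ro.from_euler("xyz",s["tcp_rot"],degrees=True).as_matrix()
Rc=R@T[:3,:3]; o=R@T[:3,3]+s["tool_pos"]
np.savez("w1.npz",Rc=Rc,o=o,K=c["mtx"],D=c["D"])
print(cv2.projectPoints(np.array([[497,271,200.]]),cv2.Rodrigues(Rc.T)[0],-Rc.T@o,c["mtx"],c["D"])[0])
E
```

```text
1.725 [495.1 267.6 274.8] [-1.793e+02  1.000e-01  1.238e+02] j [ 23.4   1.6  87.   -0.3  92.1 -10.5] F [ 0.7  0.2 -0. ] [0.02 0.   0.01] gap 85.1
[ 1.8  3.9 34.7]
[[[285.59302792 220.22474146]]]
```

View pics/w1.png

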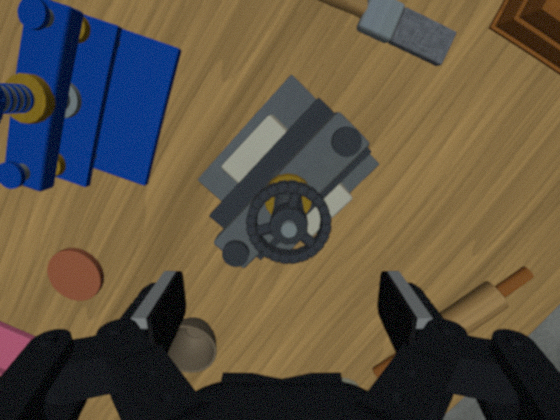

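The wheel is centred at about (288.5, 222) in the wrist view, against a predicted (285.6, 220.2), so the estimate is good to about 2 mm.

Run:
```python
from h import *
w=np.load("w1.npz"); p=cv2.undistortPoints(np.array([[[288.5,222.]]]),w["K"],w["D"])[0,0]
d=w["Rc"]@np.r_[p,1]; X=w["o"]+d*(200-w["o"][2])/d[2]; print(X)
s=st(); print(togo(s,[*X[:2],175]),togo(s,[497,271,175]))
```

```text
[499.37678876 271.05326661 200.        ]
1.775 [495.1 267.7 274.8] [-1.793e+02  1.000e-01  1.240e+02] j [ 23.4   1.6  87.   -0.3  92.1 -10.6] F [-0.3 -0.1  0.1] [ 0.    0.08 -0.01] gap 85.3
[ 0.7  6.7 99.7] [ 1.9  4.7 99.7]
```

>>> play_rows(
  deltas=[
    [[0.001,0.006,0.02],[0,0,0],0],
    [[0,0,0.02],[0,0,0],0],
    [[0,0,0.015],[0,0,0],0],
    [[0,0,0],[0,0,0],0],
  ],
)

```text
time: 2.28
tool_pos: [498.4, 271.7, 213.7]
tcp_rot: [-179.1, 0.1, 124.5]
ft_force: [0.3, -1.0, 0.0]
finger_gap: 85.2
```

Run:
```python
from h import *
s=st(); print(togo(s,[498.5,271,175]))
```

```text
2.275 [498.4 271.7 213.7] [-1.791e+02  1.000e-01  1.245e+02] j [ 23.6   3.8  91.   -0.3  86.  -10.9] F [ 0.3 -1.   0. ] [ 0.02 -0.    0.02] gap 85.2
[-0.5  0.3 38.7]
```

>>> play_rows(
  deltas=[
    [[0,0,0.012],[-0.015,0,0],0],
    [[0,0,0.012],[0,0,0],0],
    [[0,0,0.01],[0,0,0],0],
    [[0,0,0],[0,0,0],0],
    [[0,0,0],[0,0,0],0],
  ],
)

```text
time: 2.9
tool_pos: [499.2, 272.1, 179.6]
tcp_rot: [179.9, 0.1, 124.7]
ft_force: [-0.5, 1.6, 0.2]
finger_gap: 85.5
```

Run:
```python
from h import *
s=st(); print(togo(s,[498.5,271,175]))
cv2.imwrite("pics/w2.png",eyes.snapshot("wrist")[:,:,::-1])
```

```text
2.9 [499.2 272.1 179.6] [1.799e+02 1.000e-01 1.247e+02] j [ 23.5   4.2  94.2  -0.1  81.5 -11.2] F [-0.5  1.6  0.2] [-0.03  0.03  0.02] gap 85.5
[-0.5 -1.2  4.6]
```

View pics/w2.png

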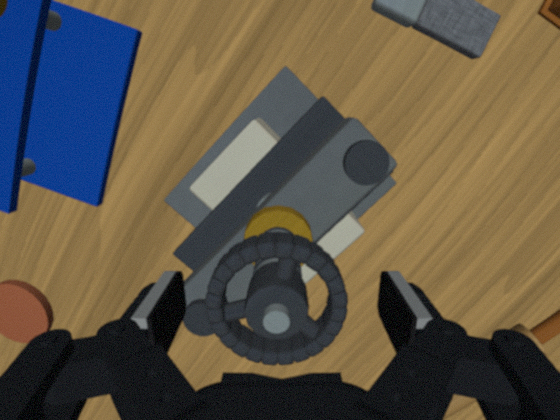

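Fingers straddle the wheel, which is at (277,298) against a pad midline near 281. I'll lower a little and close.

>>> play_rows(
  deltas=[
    [[-0.0005,-0.001,0.004],[0,0,0],0],
    [[0,0,0],[0,0,0],1],
    [[0,0,0],[0,0,0],1],
    [[0,0,0],[0,0,0],1],
    [[0,0,0],[0,0,0],1],
    [[0,0,0],[0,0,0],1],
    [[0,0,0],[0,0,0],1],
  ],
  force=50,
)

```text
time: 3.82
tool_pos: [498.0, 270.4, 176.8]
tcp_rot: [-180.0, 0.1, 124.7]
ft_force: [-2.1, -0.6, -0.5]
finger_gap: 56.7
```

>>> play_rows(
  deltas=[
    [[0,0,-0.0012],[0,0,-0.1],1],
    [[0,0,-0.0012],[0,0,-0.1],1],
    [[0,0,-0.0012],[0,0,-0.1],1],
    [[0,0,0],[0,0,0],1],
  ],
)

```text
time: 4.32
tool_pos: [498.0, 270.5, 180.5]
tcp_rot: [-180.0, 0.1, 142.2]
ft_force: [-1.6, -1.0, 0.0]
finger_gap: 56.3
```

Run:
```python
from h import *
s=st(); print(togo(s,[498,270.4,176.8]))
```

```text
4.325 [498.  270.5 180.5] [-1.800e+02  1.000e-01  1.422e+02] j [ 23.4   4.   94.3  -0.1  81.7 -28.8] F [-1.6 -1.   0. ] [ 0.29 -0.13  0.16] gap 56.3
[-0.1 -0.   3.7]
```

>>> play_rows(
  deltas=[
    [[0,0,-0.0012],[0,0,-0.1],1],
    [[0,0,-0.0012],[0,0,-0.1],1],
    [[0,0,-0.0012],[0,0,-0.1],1],
    [[0,0,-0.0012],[0,0,-0.1],1],
    [[0,0,-0.0012],[0,0,-0.1],1],
    [[0,0,0],[0,0,0],1],
  ],
)

```text
time: 5.08
tool_pos: [497.9, 270.5, 186.4]
tcp_rot: [-180.0, 0.0, 170.7]
ft_force: [-1.6, -0.7, 0.4]
finger_gap: 56.3
```

>>> play_rows(
  deltas=[
    [[0,0,-0.0012],[0,0,-0.1],1],
    [[0,0,-0.0012],[0,0,-0.1],1],
    [[0,0,-0.0012],[0,0,-0.1],1],
    [[0,0,-0.0012],[0,0,-0.1],1],
    [[0,0,-0.0012],[0,0,-0.1],1],
    [[0,0,0],[0,0,0],1],
    [[0,0,0],[0,0,0],1],
  ],
)

```text
time: 5.95
tool_pos: [497.8, 270.5, 192.2]
tcp_rot: [-180.0, -0.1, -161.5]
ft_force: [-1.1, -1.1, 0.1]
finger_gap: 56.5
```

Run:
```python
from h import *
s=st(); print(togo(s,[498,270.4,176.8]))
for n in("scene","wrist"): cv2.imwrite(f"pics/{n}3.png",eyes.snapshot(n)[:,:,::-1])
a=cv2.imread("pics/scene3.png")[150:310,320:480];b=cv2.imread("pics/wrist3.png")
cv2.imwrite("pics/d.png",np.hstack([cv2.resize(a,(400,400)),cv2.resize(b,(400,400))]))
```

```text
5.95 [497.8 270.5 192.2] [-1.800e+02 -1.000e-01 -1.615e+02] j [ 23.3   3.6  93.5   0.   83.  -85.1] F [-1.1 -1.1  0.1] [0.33 0.24 0.14] gap 56.5
[-0.1 -0.2 15.4]
```

View pics/d.png

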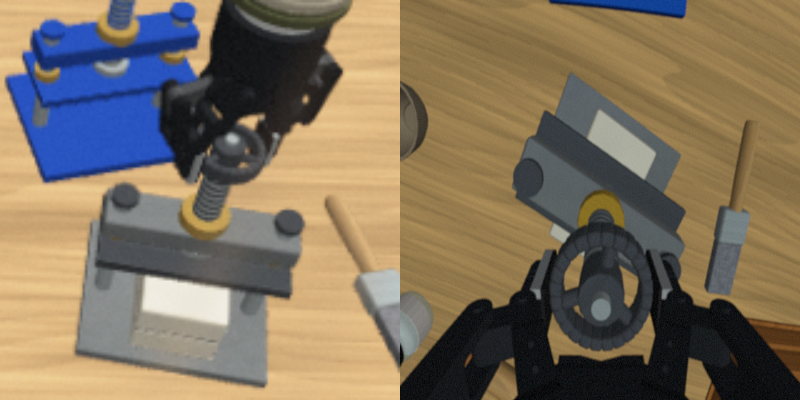

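The hand turned 74° (1.29 rad) and rose 15.4 mm. The wheel is still between the pads, and the plate has risen so that more of the mould's top shows. Now I let go and retreat upward.

>>> play_rows(
  deltas=[
    [[0,0,0],[0,0,0],0],
    [[0,0,0],[0,0,0],0],
    [[0,0,0],[0,0,0],0],
    [[0,0,0],[0,0,0],0],
    [[0,0,0],[0,0,0],0],
  ],
)

```text
time: 6.68
tool_pos: [498.2, 270.7, 192.5]
tcp_rot: [-180.0, 0.0, -161.6]
ft_force: [-0.1, -0.3, -0.5]
finger_gap: 85.2
```

>>> play_rows(
  deltas=[
    [[0,0,-0.015],[0,0,0],0],
    [[0,0,-0.025],[0,0,0],0],
    [[0,0,-0.03],[0,0,0],0],
    [[0,0,-0.03],[0,0,0],0],
    [[0,0,-0.02],[0,0,0],0],
    [[0,0,0],[0,0,0],0],
    [[0,0,0],[0,0,0],0],
  ],
)

```text
time: 7.55
tool_pos: [498.3, 270.8, 321.8]
tcp_rot: [-180.0, 0.2, -161.6]
ft_force: [-0.9, -0.3, 0.4]
finger_gap: 85.6
```

Run:
```python
from h import *
s=st()
cv2.imwrite("pics/scene4.png",eyes.snapshot("scene")[:,:,::-1])
f=lambda n:cv2.resize(cv2.imread(f"pics/scene{n}.png")[150:310,320:480],(400,400))
cv2.imwrite("pics/e.png",np.hstack([f(1),f(4)]))
a,b=[cv2.imread(f"pics/scene{n}.png")[210:330,90:220].astype(int) for n in(1,4)]; print("empty press diff",abs(a-b).mean(),abs(a-b).max())
```

```text
7.55 [498.3 270.8 321.8] [-180.     0.2 -161.6] j [ 23.4   1.   82.7  -0.   96.1 -85. ] F [-0.9 -0.3  0.4] [-0.01  0.05 -0.02] gap 85.6
empty press diff 6.389145299145299 17
```

View pics/e.png

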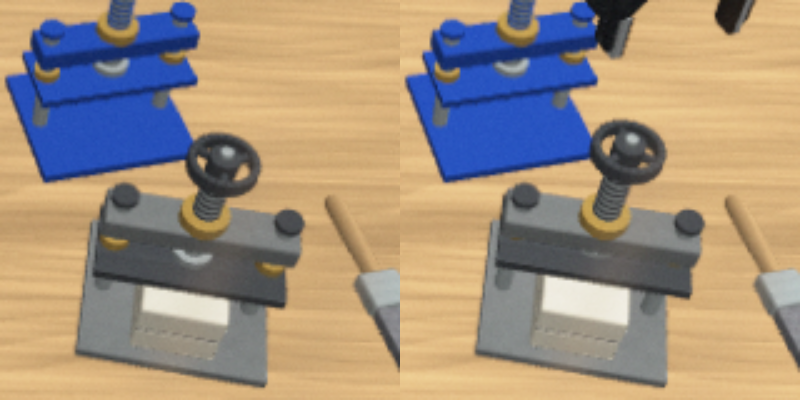

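The wheel moved from (224,163) to (627,152) in the crops, so it stands higher. The plate is raised and the mould hasn't moved. The hand is clear.

```bash
python3 -c "from bench import r; print(r.hand_in())"
```

```text
the job is handed in; nothing more can be done
None
```

The press with the mould is open, and I handed the job in at about 7.6 s of the 38 s allowed. I gripped its handwheel from above and turned it anticlockwise about 74° (1.29 rad). My hand rose 15.4 mm with it, which matches 12 mm per rad. I then let go and backed up about 130 mm.

- **Wheel and plate:** the before and after pictures show both standing higher. I inferred the turn from the hand's motion and did not measure the wheel joint itself.
- **Mould:** it looks unmoved in the before and after pictures.
- **Empty press:** the arm never went near it. The picture there changed only slightly (mean 6, at most 17 grey levels), which I take to be image noise.
- **Contact:** the gripper is open and clear, and the wrist force read under about 1 N.

No check failed. The wheel-centre estimates from the different cameras differed by 2 to 5 mm, so I used a value between them.

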